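# Let the walnut out of the two-lane nut dispenser

## Task

Let the walnut (the larger nut) out of the nut dispenser: with the fingertips press down the pad at the rear end of that lane's rocking lever, so that its gate lifts and the walnut rolls into the catch tray by itself, then let go so that the gate shuts again. Leave the hazelnut (the smaller nut) behind its gate, do not touch either nut, do not lift anything, and leave the spice box, canister, jar and pestle standing where they are.

Things in the scene. Friction and masses are not known exactly. Their poses are not given: they have to be found in the camera images.
- dispenser: Fixed wooden nut dispenser, 265 x 110 x 100 mm. Origin on the ledge under its middle; x points downhill from press pads to catch tray, y to its left, z up. Two open lanes, each 46 mm wide, slope 12 degrees down to +x, centred on y = +26 (left) and -26 mm (right). Shut gates cross them at x = 44 mm; one shared catch tray spans x = 60 to 155 mm, floor 10 to 17 mm, rim 46 mm high.
- walnut: Walnut, a brown ball 36 mm across with a thin seam; origin at its centre. It lies behind the gate in one of the two lanes, left or right.
- hazelnut: Hazelnut, a brown ball 20 mm across; origin at its centre. It lies behind the gate in the other lane.
- pad_left (a point): Centre of the upper face of the left lever's press pad: steel, 40 x 40 x 5 mm, overhanging the dispenser's rear with nothing beneath; at rest at x -125, y +60, z 111 mm in the dispenser's frame, sloping 12 degrees (rear edge high). Pressed 32 mm straight down the lever reads about 0.4; the stop is at 35 mm. The nearest fixed wood is 25 mm ahead of its centre and lower than the pad at rest.
- pad_right (a point): Centre of the upper face of the right lever's press pad: steel, 40 x 40 x 5 mm, overhanging the dispenser's rear with nothing beneath; at rest at x -125, y -60, z 111 mm in the dispenser's frame, sloping 12 degrees (rear edge high). Pressed 32 mm straight down the lever reads about 0.4; the stop is at 35 mm. The nearest fixed wood is 25 mm ahead of its centre and lower than the pad at rest.
- lever_left (a joint): Left rocking lever's angle (rad): 0 = at rest, gate shut; 0.45 = stop, pad fully pressed. One rigid steel part on a level pivot beside the left lane (dispenser y > 0): press pad 80 mm behind the pivot, gate plate 100 mm ahead, across the lane. Above about 0.36 the walnut rolls freely under the gate. A spring returns it: about 5 N at the pad starts it, 8 N at the stop.
- lever_right (a joint): Right rocking lever's angle (rad): 0 = at rest, gate shut; 0.45 = stop, pad fully pressed. One rigid steel part on a level pivot beside the right lane (dispenser y < 0): press pad 80 mm behind the pivot, gate plate 100 mm ahead, across the lane. Above about 0.36 the walnut rolls freely under the gate. A spring returns it: about 5 N at the pad starts it, 8 N at the stop.
- spice_box: Red plastic spice box with a round twist cap, 56 x 56 x 93 mm, standing loose beside the dispenser; origin at the centre of its underside. Bystander.
- tea_canister: Round aluminium tea canister, 75 mm across, 112 mm high, standing loose; origin at the centre of its underside. Bystander.
- glass_jar: Small round glass jar with a steel cap, 58 mm across, 85 mm high, standing loose; origin at the centre of its underside. Bystander.
- pestle: Dark wooden pestle standing on its thick end, 48 mm across at most, 145 mm high; origin at the centre of its underside. Bystander.

How it is judged (in metres and radians):
On the way, in this order (a step that is already met when the one before it is completed fails the run):
1. the fingers press down the pad end of the lever of the walnut's lane (lever beyond 0.2 rad) (((value of joint lever_left above 0.2 rad and y of walnut in the frame of dispenser above 0 m and contact force between the fingers and lever_left above 0.3 N and x of the grasp point in the frame of dispenser below -0.07 m) or (value of joint lever_right above 0.2 rad and y of walnut in the frame of dispenser below 0 m and contact force between the fingers and lever_right above 0.3 N and x of the grasp point in the frame of dispenser below -0.07 m))), for 0.05 s.
2. the walnut is in the catch tray (x of walnut in the frame of dispenser between 0.07 and 0.155 m and y of walnut in the frame of dispenser between -0.049 and 0.049 m and z of walnut in the frame of dispenser below 0.05 m), for 0.2 s.
At the end, for the whole second after the job is handed in: The walnut lies in the catch tray, nearly still (under 50 mm/s); the hazelnut is still in its lane behind the gate; both levers are back at rest (under 0.05 rad) (all of step 2 and linear speed of walnut below 0.05 m/s and x of hazelnut in the frame of dispenser between -0.1 and 0.05 m and height (world z) of hazelnut below 0.09 m and value of joint each of lever_left, lever_right below 0.05 rad); the robot touches nothing.
It fails at once if the robot touches a nut (contact force between any of the fingers, the arm and walnut above 0.2 N or contact force between any of the fingers, the arm and hazelnut above 0.2 N).
It fails at once if a nut is lifted out of the dispenser (height (world z) of any of walnut, hazelnut above 0.12 m).
It fails at once if the hazelnut gets past its gate (x of hazelnut in the frame of dispenser above 0.05 m).
It fails at once if a bystander is lifted, knocked or moved by more than 20 mm (distance of any of spice_box, tea_canister, glass_jar, pestle from where it was at the start of the episode above 0.02 m).
It also fails if it takes over 38 s, if anything falls off the work surface, if the arm or the gripper's body presses on something with over 40 N, if the wrist force passes 120 N, or if a joint passes its speed limit or range.

## Robot

A 6-joint arm with a two-finger parallel gripper is mounted at the origin on the work surface. World frame = base frame: x ahead of the robot, y to its left, z up, the work surface at z = 0. Lengths are in m, angles in degrees, forces in N, time in s.
With the tool pointing down it reaches from about 0.3 to 0.75 m from the base axis. Payload 8.5 kg.
Tool frame: the origin (TCP) lies on the mounting face of the last link; the fingertips stand 173 mm ahead of it and the grasp point (between the pads) lies 155 mm ahead of it (env.tips_ahead is the distance from the TCP to the fingertips, in m); z points along the fingers, x is the direction in which the jaws open and shut, and the axes are right-handed (so a half turn about z gives the same grasp; the last joint's range is limited). The gripper opens to 85 mm and grips with 20 to 120 N. Pads are 22 mm wide; open, the fingers measure 114 mm over their backs; the gripper's body (76 mm by 85 mm) begins 54 mm behind the grasp point. The pads swing forward as they close: fully open they stand 13 mm farther back than shut.
Start: joints at [-80.862, 21.807, 74.336, -0, 83.858, -12.336], TCP at [0.201, -0.512, 0.405] pointing down, gripper open.
Joint ranges: [-178.18, 178.18], [-50.72, 133.34], [12.68, 142.11], [-81.47, 261.47], [9.98, 163.14], [-165.26, 165.26]. Speed limits (degrees/s): [136.94, 136.94, 180, 180, 180, 180].

## Interface

Orientations are given as a 3x3 rotation matrix whose columns are the frame's x, y, z axes.
In Python, from rig import env gives the robot as it stands. The module is installed in compiled form; this text tells all that it offers.
- The arm moves only by the tool step_arm, never from a script. Its argument "increments" is a list of rows, each an object of numbers: "x", "y", "z": the shift along the tool's x, y, z in cm; "wx", "wy", "wz": the turn, a rotation vector about the tool's x, y, z in rad; "gripper": the finger opening in cm, from 0 to 8.54. A call has 1 to 20 rows; each row shifts and turns the commanded pose from where the row before left it, along the tool's axes as they then stand; what a row does not reach is not made up. A row lasts 1/10 s, in which the tool goes at most 50 mm and 8.59 degrees, less where a joint would pass 70% of its speed; a pose out of reach is approached as far as the arm can. A call with a gripper value outside its range is refused whole. The fingers move at their own pace and stop on an object; "newtons" is the grip in N (left out, the last holds). Time passes only in rows, so rows that do not move let the fingers close. It gives the time, the measured TCP pose, the force and the opening at its end, in the units of the state.
- env.observe(): the state, without advancing time (a new reading comes with each control period).
- env.get_image(name): name is "scene" or "top" or "wrist"; returns a dict with "color" (384x512x3 uint8, blue, green, red), "camera_matrix" (3x3 intrinsics, pixels), "rvec" (rotation vector, rad) and "tvec" (3), from world to camera coordinates, as OpenCV has them. Camera axes: x right, y down, z forward; pixel columns grow to the right and rows downward; lengths in m; the calibration is good to about 2 mm. The wrist camera is an equidistant fisheye: a pixel r from the principal point sees the ray r / f radians off the axis. A picture is of the moment at which its call begins. There is no depth.
- env.close_job(): hands the job in, once; it reports no verdict.
The state is a dict: "time_s": time; "q": joint angles; "qvel": joint speeds; "joint_efforts": joint torques, N m; "position": TCP position; "tool_rot": TCP orientation; "ft_force": force on the tool from outside, world axes, zero at the start; "wrist_torque": the same for the moment, N m; "grip_width": finger opening in m.
Only numpy, scipy, OpenCV 4.12 (cv2) and the standard library are available. Lean on these libraries where they do the work, as an engineer would, in place of code of your own. Each camera call takes 0.05 s, during which the arm holds its last target. There are 200 camera calls.

## Working session

There is one attempt and no reset: what is moved stays moved. The work goes in short steps, Python scripts to look and compute and a tool call to move; the robot and the scene stay as the last step left them, time stands still between calls to the robot, and variables do not carry over. Pictures are saved under pics/ and viewed, about 8 in all and at most 12, crops included, and the job is handed in when it is done.

Besides the shell and the picture viewer there is one more tool, called after ">>>" in YAML: its name, and indented under it one key for each argument. step_arm: Moves the arm, as the interface text tells. Its arguments: {"type":"object","properties":{"increments":{"type":"array"},"newtons":{"type":"number"}},"required":["increments"]}

```bash
mkdir -p pics; python3 - <<'E'
from rig import env
import cv2
for n in("scene","top"):
    d=env.get_image(n); cv2.imwrite(f"pics/{n}1.png",d["color"]); print(n,d["camera_matrix"].tolist(),d["rvec"],d["tvec"])
s=env.observe(); print(s["time_s"],s["position"],s["tool_rot"],env.tips_ahead)
E
```

```text
scene [[403.8701247288152, 0.0, 254.42160046736282], [0.0, 403.8701247288152, 191.42289210735515], [0.0, 0.0, 1.0]] [ 2.19269284  1.37206342 -0.41048476] [-0.33680066 -0.38192799  1.21540082]
top [[351.0339361390049, 0.0, 255.77066576020562], [0.0, 351.0339361390049, 192.3830191461273], [0.0, 0.0, 1.0]] [ 2.22449708 -2.17795682  0.1246213 ] [0.03187434 0.60353458 0.76846854]
0.1 [ 0.20133385 -0.51178493  0.40415596] [[ 3.66071467e-01 -9.30586721e-01 -1.87544954e-04]
 [-9.30585846e-01 -3.66071387e-01  1.31273446e-03]
 [-1.29026810e-03 -3.06027951e-04 -9.99999121e-01]] 0.1734
```

View pics/scene1.png

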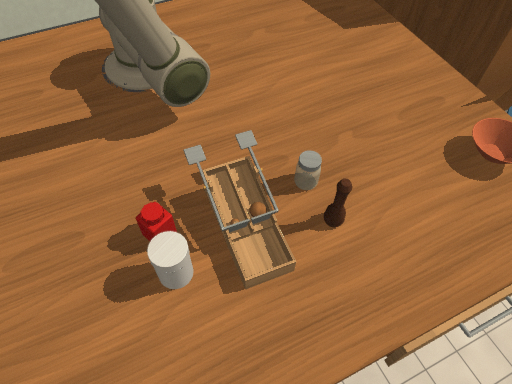

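View pics/top1.png

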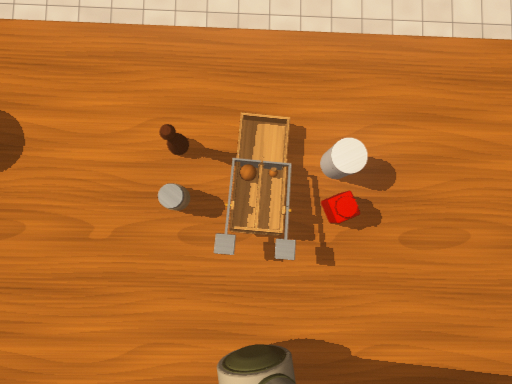

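The top view shows the large nut at about (248,172), in the left lane, and the small one at (272,172). The left lever's pad is at (225,244). Next I'll take an enlarged crop and fit the dispenser pose.

```bash
python3 - <<'E'
import cv2
a=cv2.imread("pics/top1.png")[105:265,205:305]; b=cv2.imread("pics/scene1.png")[120:290,175:305]
a=cv2.resize(a,None,fx=3.5,fy=3.5,interpolation=cv2.INTER_CUBIC);b=cv2.resize(b,None,fx=3.2,fy=3.2,interpolation=cv2.INTER_CUBIC)
import numpy as np
o=np.zeros((560,a.shape[1]+b.shape[1],3),np.uint8);o[:a.shape[0],:a.shape[1]]=a;o[:b.shape[0],a.shape[1]:]=b
print(a.shape,b.shape);cv2.imwrite("pics/crop1.png",o)
E
```

```text
(560, 350, 3) (544, 416, 3)
```

View pics/crop1.png

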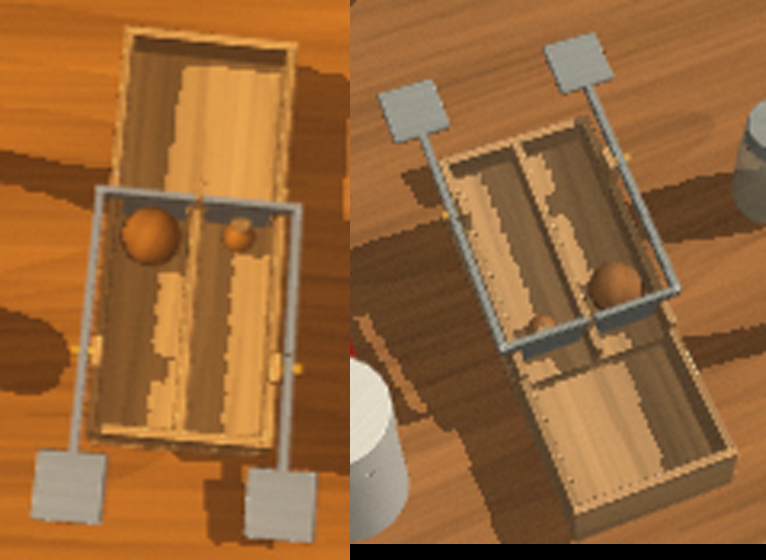

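```bash
cat > h.py <<'E'
import cv2,numpy as np
from rig import env
def P(d):
    R,_=cv2.Rodrigues(d["rvec"]); return d["camera_matrix"]@np.c_[R,np.ravel(d["tvec"])]
E
python3 - <<'E'
from h import *
from scipy.optimize import least_squares
t=env.get_image("top");s=env.get_image("scene")
T=lambda x,y:np.array([205+x/3.5,105+y/3.5])-.35; S=lambda x,y:np.array([175+(x-350)/3.2,120+y/3.2])-.35
for n,a,b in[("L",T(69,487),S(578,63)),("R",T(280,506),S(414,111)),("walnut",T(151,236),S(617,286)),("rimL",T(127,29),S(733,453)),("rimR",T(296,45),S(577,517))]:
    X=cv2.triangulatePoints(P(t),P(s),a,b);X=(X[:3]/X[3]).ravel()
    r=[ (lambda p:p[:2]/p[2])(P(d)@np.r_[X,1])-o for d,o in((t,a),(s,b))]
    print(n,X.round(4),np.round(r,2).tolist())
obs=[(t,T(69,487),[-.125,.06,.111]),(s,S(578,63),[-.125,.06,.111]),(t,T(280,506),[-.125,-.06,.111]),(s,S(414,111),[-.125,-.06,.111])]
def f(p):
    c,si=np.cos(p[3]),np.sin(p[3]);R=np.array([[c,-si,0],[si,c,0],[0,0,1]])
    return np.concatenate([(lambda q:q[:2]/q[2])(P(d)@np.r_[R@m+p[:3],1])-o for d,o,m in obs])
q=least_squares(f,[.5,0,0,0]);print(q.x,np.degrees(q.x[3]),q.fun.round(2))
E
```

```text
L [0.4932 0.1086 0.1079] [[-0.33, -0.16], [-0.24, 0.01]]
R [ 0.4846 -0.011   0.1077] [[-0.42, -0.2], [-0.32, -0.02]]
walnut [0.6437 0.0651 0.06  ] [[-0.45, -0.22], [-0.39, 0.01]]
rimL [0.777  0.0814 0.044 ] [[0.25, 0.12], [0.23, -0.02]]
rimR [ 0.7714 -0.0253  0.0419] [[-0.42, -0.21], [-0.41, 0.01]]
[ 0.61351673  0.03972875 -0.00321676 -0.07157354] -4.100861872327915 [-0.27 -0.11 -0.3   0.02 -0.32 -0.16 -0.42 -0.03]
```

>>> step_arm:
  increments:
    - {"x": -2.95, "y": -3.1, "gripper": 0}
    - {"x": -2.95, "y": -3.1}
    - {"x": -2.95, "y": -3.1}
    - {"x": -2.95, "y": -3.1}
    - {"x": -2.95, "y": -3.1}
    - {"x": -2.95, "y": -3.1}
    - {"x": -2.95, "y": -3.1}
    - {"x": -2.95, "y": -3.1}
    - {"x": -2.95, "y": -3.1}
    - {"x": -2.95, "y": -3.1}
    - {"x": -2.95, "y": -3.1}
    - {"x": -2.95, "y": -3.1}
    - {"x": -2.95, "y": -3.1}
    - {"x": -2.95, "y": -3.1}
    - {"x": -2.95, "y": -3.1}
    - {"x": -2.95, "y": -3.1}
    - {"wz": 0.112}
    - {"wz": 0.112}
    - {"wz": 0.112}
    - {"wz": 0.111}
  newtons: 20

```text
invalid input at $.increments[0]: expected keys x, y, z, wx, wy, wz, gripper
```

>>> step_arm:
  increments:
    - {"x": -2.95, "y": -3.1, "z": 0, "wx": 0, "wy": 0, "wz": 0, "gripper": 0}
    - {"x": -2.95, "y": -3.1, "z": 0, "wx": 0, "wy": 0, "wz": 0, "gripper": 0}
    - {"x": -2.95, "y": -3.1, "z": 0, "wx": 0, "wy": 0, "wz": 0, "gripper": 0}
    - {"x": -2.95, "y": -3.1, "z": 0, "wx": 0, "wy": 0, "wz": 0, "gripper": 0}
    - {"x": -2.95, "y": -3.1, "z": 0, "wx": 0, "wy": 0, "wz": 0, "gripper": 0}
    - {"x": -2.95, "y": -3.1, "z": 0, "wx": 0, "wy": 0, "wz": 0, "gripper": 0}
    - {"x": -2.95, "y": -3.1, "z": 0, "wx": 0, "wy": 0, "wz": 0, "gripper": 0}
    - {"x": -2.95, "y": -3.1, "z": 0, "wx": 0, "wy": 0, "wz": 0, "gripper": 0}
    - {"x": -2.95, "y": -3.1, "z": 0, "wx": 0, "wy": 0, "wz": 0, "gripper": 0}
    - {"x": -2.95, "y": -3.1, "z": 0, "wx": 0, "wy": 0, "wz": 0, "gripper": 0}
    - {"x": -2.95, "y": -3.1, "z": 0, "wx": 0, "wy": 0, "wz": 0, "gripper": 0}
    - {"x": -2.95, "y": -3.1, "z": 0, "wx": 0, "wy": 0, "wz": 0, "gripper": 0}
    - {"x": -2.95, "y": -3.1, "z": 0, "wx": 0, "wy": 0, "wz": 0, "gripper": 0}
    - {"x": -2.95, "y": -3.1, "z": 0, "wx": 0, "wy": 0, "wz": 0, "gripper": 0}
    - {"x": -2.95, "y": -3.1, "z": 0, "wx": 0, "wy": 0, "wz": 0, "gripper": 0}
    - {"x": -2.95, "y": -3.1, "z": 0, "wx": 0, "wy": 0, "wz": 0, "gripper": 0}
    - {"x": 0, "y": 0, "z": 0, "wx": 0, "wy": 0, "wz": 0.112, "gripper": 0}
    - {"x": 0, "y": 0, "z": 0, "wx": 0, "wy": 0, "wz": 0.112, "gripper": 0}
    - {"x": 0, "y": 0, "z": 0, "wx": 0, "wy": 0, "wz": 0.112, "gripper": 0}
    - {"x": 0, "y": 0, "z": 0, "wx": 0, "wy": 0, "wz": 0.111, "gripper": 0}
  newtons: 20

```text
time_s: 2.2
position: [0.4901, 0.1092, 0.4045]
tool_rot: [[-0.076, -0.997, -0.0], [-0.997, 0.076, 0.0], [0.0, 0.0, -1.0]]
ft_force: [-0.2, -0.5, 0.5]
grip_width: -0.0002
```

>>> step_arm:
  increments:
    - {"x": 0, "y": 0, "z": 3, "wx": 0, "wy": 0, "wz": 0, "gripper": 0}
    - {"x": 0, "y": 0, "z": 3, "wx": 0, "wy": 0, "wz": 0, "gripper": 0}
    - {"x": 0, "y": 0, "z": 2.5, "wx": 0, "wy": 0, "wz": 0, "gripper": 0}
    - {"x": 0, "y": 0, "z": 1.5, "wx": 0, "wy": 0, "wz": 0, "gripper": 0}
    - {"x": 0, "y": 0, "z": 0, "wx": 0, "wy": 0, "wz": 0, "gripper": 0}

```text
time_s: 2.7
position: [0.4898, 0.109, 0.3029]
tool_rot: [[-0.072, -0.997, -0.004], [-0.997, 0.072, 0.0], [0.0, 0.004, -1.0]]
ft_force: [0.4, -1.0, 1.0]
grip_width: 0.0001
```

```bash
python3 - <<'E'
from h import *
w=env.get_image("wrist")["color"];s=env.get_image("scene")["color"][100:230,150:320]
s=cv2.resize(s,(502,384),interpolation=cv2.INTER_CUBIC)
cv2.imwrite("pics/w2.png",cv2.resize(np.hstack([w,s]),(800,303)))
print(env.observe()["position"])
E
```

```text
[0.49030403 0.10900311 0.30514052]
```

View pics/w2.png

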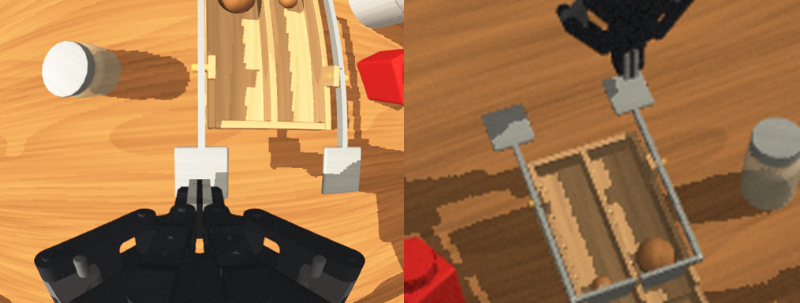

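The wrist view shows the fingertips centred sideways over the left pad, and the scene view agrees. I'll descend and press part-way.

>>> step_arm:
  increments:
    - {"x": 0, "y": 0, "z": 1, "wx": 0, "wy": 0, "wz": 0, "gripper": 0}
    - {"x": 0, "y": 0, "z": 1, "wx": 0, "wy": 0, "wz": 0, "gripper": 0}
    - {"x": 0, "y": 0, "z": 0.7, "wx": 0, "wy": 0, "wz": 0, "gripper": 0}
    - {"x": 0, "y": 0, "z": 0, "wx": 0, "wy": 0, "wz": 0, "gripper": 0}
    - {"x": 0, "y": 0, "z": 0, "wx": 0, "wy": 0, "wz": 0, "gripper": 0}

```text
time_s: 3.3
position: [0.49, 0.109, 0.2778]
tool_rot: [[-0.072, -0.997, -0.001], [-0.997, 0.072, 0.0], [0.0, 0.001, -1.0]]
ft_force: [-2.7, 0.3, 4.3]
grip_width: -0.0001
```

>>> step_arm:
  increments:
    - {"x": 0, "y": 0, "z": 0.8, "wx": 0, "wy": 0, "wz": 0, "gripper": 0}
    - {"x": 0, "y": 0, "z": 0.8, "wx": 0, "wy": 0, "wz": 0, "gripper": 0}
    - {"x": 0, "y": 0, "z": 0.6, "wx": 0, "wy": 0, "wz": 0, "gripper": 0}
    - {"x": 0, "y": 0, "z": 0.3, "wx": 0, "wy": 0, "wz": 0, "gripper": 0}
    - {"x": 0, "y": 0, "z": 0, "wx": 0, "wy": 0, "wz": 0, "gripper": 0}
    - {"x": 0, "y": 0, "z": 0, "wx": 0, "wy": 0, "wz": 0, "gripper": 0}
    - {"x": 0, "y": 0, "z": 0, "wx": 0, "wy": 0, "wz": 0, "gripper": 0}
    - {"x": 0, "y": 0, "z": 0, "wx": 0, "wy": 0, "wz": 0, "gripper": 0}

```text
time_s: 4.1
position: [0.4904, 0.109, 0.2536]
tool_rot: [[-0.072, -0.997, 0.002], [-0.997, 0.072, -0.0], [-0.0, -0.002, -1.0]]
ft_force: [-2.1, 1.5, 7.1]
grip_width: -0.0004
```

```bash
python3 - <<'E'
from h import *
w=env.get_image("wrist")["color"];s=env.get_image("scene")["color"][130:300,150:320]
s=cv2.resize(s,(384,384),interpolation=cv2.INTER_CUBIC)
cv2.imwrite("pics/w3.png",cv2.resize(np.hstack([w,s]),(800,343)))
o=env.observe();print(o["position"],o["ft_force"])
E
```

```text
[0.4903641  0.10903389 0.25358914] [-1.91264612 -0.09176951  6.75858682]
```

View pics/w3.png

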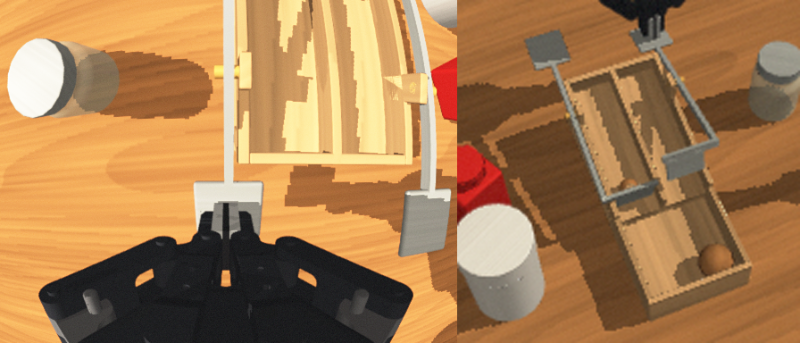

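The left gate is raised, and the walnut is in the tray at about (715,260) with the hazelnut still behind its gate. I'll release gently and then retreat upward.

>>> step_arm:
  increments:
    - {"x": 0, "y": 0, "z": -0.6, "wx": 0, "wy": 0, "wz": 0, "gripper": 0}
    - {"x": 0, "y": 0, "z": -0.6, "wx": 0, "wy": 0, "wz": 0, "gripper": 0}
    - {"x": 0, "y": 0, "z": -0.6, "wx": 0, "wy": 0, "wz": 0, "gripper": 0}
    - {"x": 0, "y": 0, "z": -0.6, "wx": 0, "wy": 0, "wz": 0, "gripper": 0}
    - {"x": 0, "y": 0, "z": -0.6, "wx": 0, "wy": 0, "wz": 0, "gripper": 0}
    - {"x": 0, "y": 0, "z": -1, "wx": 0, "wy": 0, "wz": 0, "gripper": 0}
    - {"x": 0, "y": 0, "z": -2, "wx": 0, "wy": 0, "wz": 0, "gripper": 0}
    - {"x": 0, "y": 0, "z": -3, "wx": 0, "wy": 0, "wz": 0, "gripper": 0}
    - {"x": 0, "y": 0, "z": -2, "wx": 0, "wy": 0, "wz": 0, "gripper": 0}
    - {"x": 0, "y": 0, "z": 0, "wx": 0, "wy": 0, "wz": 0, "gripper": 0}
    - {"x": 0, "y": 0, "z": 0, "wx": 0, "wy": 0, "wz": 0, "gripper": 0}
    - {"x": 0, "y": 0, "z": 0, "wx": 0, "wy": 0, "wz": 0, "gripper": 0}
    - {"x": 0, "y": 0, "z": 0, "wx": 0, "wy": 0, "wz": 0, "gripper": 0}
    - {"x": 0, "y": 0, "z": 0, "wx": 0, "wy": 0, "wz": 0, "gripper": 0}
    - {"x": 0, "y": 0, "z": 0, "wx": 0, "wy": 0, "wz": 0, "gripper": 0}

```text
time_s: 5.7
position: [0.4901, 0.109, 0.3623]
tool_rot: [[-0.072, -0.997, -0.001], [-0.997, 0.072, 0.0], [0.0, 0.001, -1.0]]
ft_force: [0.0, 0.9, -0.0]
grip_width: -0.0002
```

```bash
python3 - <<'E'
from h import *
a=env.get_image("scene")["color"];b=env.get_image("scene")["color"]
c=lambda s:cv2.resize(s[120:300,135:350],(400,335),interpolation=cv2.INTER_CUBIC)
d=np.argwhere(cv2.absdiff(a,b).max(2)>25);print(len(d))
cv2.imwrite("pics/s4.png",np.hstack([c(cv2.imread("pics/scene1.png")),c(b)]))
o=env.observe();print(o["time_s"],o["position"],o["ft_force"])
E
```

```text
28
5.8 [0.49013296 0.10899785 0.36255454] [ 0.61684501 -0.56857673 -0.19084554]
```

View pics/s4.png

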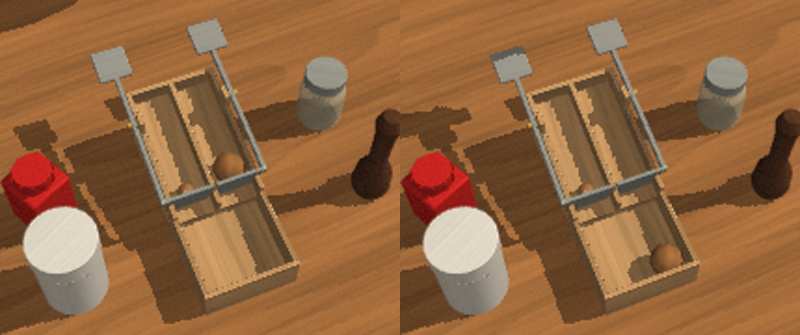

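The gates are shut again and the bystanders haven't moved. A few pixels still differ between two frames, so I'll let the walnut settle before handing in.

>>> step_arm:
  increments:
    - {"x": 0, "y": 0, "z": 0, "wx": 0, "wy": 0, "wz": 0, "gripper": 0}
    - {"x": 0, "y": 0, "z": 0, "wx": 0, "wy": 0, "wz": 0, "gripper": 0}
    - {"x": 0, "y": 0, "z": 0, "wx": 0, "wy": 0, "wz": 0, "gripper": 0}
    - {"x": 0, "y": 0, "z": 0, "wx": 0, "wy": 0, "wz": 0, "gripper": 0}
    - {"x": 0, "y": 0, "z": 0, "wx": 0, "wy": 0, "wz": 0, "gripper": 0}
    - {"x": 0, "y": 0, "z": 0, "wx": 0, "wy": 0, "wz": 0, "gripper": 0}
    - {"x": 0, "y": 0, "z": 0, "wx": 0, "wy": 0, "wz": 0, "gripper": 0}
    - {"x": 0, "y": 0, "z": 0, "wx": 0, "wy": 0, "wz": 0, "gripper": 0}
    - {"x": 0, "y": 0, "z": 0, "wx": 0, "wy": 0, "wz": 0, "gripper": 0}
    - {"x": 0, "y": 0, "z": 0, "wx": 0, "wy": 0, "wz": 0, "gripper": 0}
    - {"x": 0, "y": 0, "z": 0, "wx": 0, "wy": 0, "wz": 0, "gripper": 0}
    - {"x": 0, "y": 0, "z": 0, "wx": 0, "wy": 0, "wz": 0, "gripper": 0}
    - {"x": 0, "y": 0, "z": 0, "wx": 0, "wy": 0, "wz": 0, "gripper": 0}
    - {"x": 0, "y": 0, "z": 0, "wx": 0, "wy": 0, "wz": 0, "gripper": 0}
    - {"x": 0, "y": 0, "z": 0, "wx": 0, "wy": 0, "wz": 0, "gripper": 0}
    - {"x": 0, "y": 0, "z": 0, "wx": 0, "wy": 0, "wz": 0, "gripper": 0}
    - {"x": 0, "y": 0, "z": 0, "wx": 0, "wy": 0, "wz": 0, "gripper": 0}
    - {"x": 0, "y": 0, "z": 0, "wx": 0, "wy": 0, "wz": 0, "gripper": 0}
    - {"x": 0, "y": 0, "z": 0, "wx": 0, "wy": 0, "wz": 0, "gripper": 0}
    - {"x": 0, "y": 0, "z": 0, "wx": 0, "wy": 0, "wz": 0, "gripper": 0}

```text
time_s: 7.8
position: [0.4901, 0.109, 0.3627]
tool_rot: [[-0.072, -0.997, -0.0], [-0.997, 0.072, 0.0], [-0.0, 0.0, -1.0]]
ft_force: [-1.1, -0.3, -0.9]
grip_width: -0.0001
```

```bash
python3 - <<'E'
from h import *
f=[env.get_image("scene")["color"] for _ in range(5)]
for g in f[1:]:
    d=np.argwhere(cv2.absdiff(f[0],g).max(2)>25);print(len(d),d.min(0) if len(d) else "",d.max(0) if len(d) else "")
    w=cv2.absdiff(f[0],g)[235:285,225:300].max(2);print(" tray",(w>25).sum())
E
```

```text
0  
 tray 0
0  
 tray 0
1 [ 84 260] [ 84 260]
 tray 0
2 [209 277] [210 278]
 tray 0
```

Everything is still, so I'm handing in.

```bash
python3 -c "
from rig import env
print(env.close_job())"
```

```text
the job is handed in; nothing more can be done
None
```

The walnut is out: it was in the left lane, so I closed the fingers and pressed the left pad down by about 30 mm (about 7 N). The gate lifted, the walnut rolled into the catch tray, and I let the lever back up gently. I handed the job in just after 8 s.

The last picture shows the walnut in the tray, both gates shut, the hazelnut behind its gate and the bystanders where they were. The gripper hangs clear above the pad with no steady contact force.

At first two frames differed by 28 pixels, possibly the walnut still settling. After a 2 s wait there was no change in the tray area. I judged the levers and bystanders by eye, not by measurement, and handing in gave no verdict.

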